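# Match a spare plunger to the sample and slide it home in the length gauge

### The arm

A 6-joint arm with a two-finger parallel gripper is mounted at the origin on the work surface. World frame = base frame: x ahead of the robot, y to its left, z up, the work surface at z = 0. Lengths are in m, angles in rad, forces in N, time in s.
With the tool pointing down it reaches from about 0.325 to 0.775 m from the base axis. Payload 5.5 kg.
Tool frame: the origin (TCP) lies at the very end of the fingers, on their centre line; the grasp point (between the pads) lies 19 mm behind it (ctrl.hold_point_z is the distance from the TCP to the grasp point, in m); z points along the fingers, y is the direction in which the jaws open and shut (so a half turn about z gives the same grasp; the last joint's range is limited). The gripper opens to 85 mm and grips with 20 to 120 N. Pads are 22 mm wide; open, the fingers measure 114 mm over their backs; the gripper's body (76 mm by 85 mm) begins 54 mm behind the grasp point. The pads swing forward as they close: fully open they stand 13 mm farther back than shut.
Start: joints at [-1.292, 0.091, 1.231, -0, 1.82, -0.057], TCP at [0.198, -0.567, 0.231] pointing down, gripper open.
Joint ranges: [-2.87, 2.87], [-0.86, 2.18], [0.17, 2.46], [-1.51, 4.65], [0.06, 2.69], [-2.65, 2.65]. Speed limits (rad/s): [2.57, 2.57, 3.01, 3.14, 3.14, 3.14].

### API

Orientations are given as a unit quaternion [w, x, y, z].
In Python, from station import ctrl, read_camera, workorder gives the robot as it stands. The module is installed in compiled form; this text tells all that it offers.
- The arm moves only by the tool send_rows, never from a script. Its argument "moves" is a list that holds one entry, the list of rows, each a list of 6 numbers: the shift along the world's x, y, z in cm, then the turn, a rotation vector about the world's x, y, z in rad. In form: [[[tx, ty, tz, rx, ry, rz], ...]]. A call has 1 to 8 rows; each row shifts and turns the commanded pose from where the row before left it; what a row does not reach is not made up. A row lasts 1/10 s, in which the tool goes at most 50 mm and 8.59 degrees, less where a joint would pass 70% of its speed; a pose out of reach is approached as far as the arm can. A call is refused whole if a number of a shift passes 5 or a number of a turn 0.15, either way. A call with a gripper value outside its range is refused whole. "hand" is the closure, from 0 (fully open) to 1 (shut), set as the call begins (left out, the last holds). The fingers move at their own pace and stop on an object; "newtons" is the grip in N (left out, the last holds). Time passes only in rows, so rows that do not move let the fingers close. It gives the time, the measured TCP pose, the force and the opening at its end, in the units of the state.
- ctrl.get_obs(): the state, without advancing time (a new reading comes with each control period).
- read_camera(name): name is "side" or "top" or "wrist"; returns a dict with "frame" (384x512x3 uint8, red, green, blue), "intrinsics" (3x3 intrinsics, pixels), "xyz" and "orientation" of the camera in the world. Camera axes: x right, y up, looking along -z (the intrinsics and any distortion apply to the point x, -y, -z); pixel columns grow to the right and rows downward; lengths in m; the calibration is good to about 2 mm. The wrist camera is an equidistant fisheye: a pixel r from the principal point sees the ray r / f radians off the axis. A picture is of the moment at which its call begins. There is no depth.
- workorder.sign_off(): hands the job in, once; it reports no verdict.
The state is a dict: "time_s": time; "joint_positions": joint angles; "joint_vel": joint speeds; "effort": joint torques, N m; "tool_pos": TCP position; "tcp_rot": TCP orientation; "ft_force": force on the tool from outside, world axes, zero at the start; "torque": the same for the moment, N m; "finger_gap": finger opening in m.
Only numpy, scipy, OpenCV 4.12 (cv2) and the standard library are available. Lean on these libraries where they do the work, as an engineer would, in place of code of your own. Each camera call takes 0.05 s, during which the arm holds its last target.

### The job

Take from the grey stock bins the spare plunger whose tail has the same shape as the sample lying on the dark mat, lay it in the V-groove of the length gauge with its tip towards the stop, and let go while the tip is still clearly short of the stop. Then take it again by its white tail and slide it along the groove until its tip touches the stop, and let go. Leave the other plungers, the samples and everything else on the bench where they are.

Things in the scene. Friction and masses are not known exactly. Their poses are not given: they have to be found in the camera images.
- plunger_ball: Loose spare plunger, 166 mm long, 0.15 to 0.3 kg, level in its own grey bin. Origin on its axis at mid-length; x axis points to the tip. Steel shaft 22 mm thick from x = -47 mm to the flat tip at +83, 12 mm neck to -57, white tail head to -83: a ball 28 mm across, centred at x = -69 mm. It balances about 11 mm ahead of the origin.
- tip_ball (a point): Centre of the flat tip face of plunger_ball, on its axis.
- tail_ball (a point): Place to grip plunger_ball by its tail: on its axis in the middle of the white head (x = -70 mm).
- sample_ball: Sample: tail end only (white head, neck and 18 mm of shaft) of the same shape and size as plunger_ball's, fixed on an aluminium plate 64 x 44 x 6 mm, 36 mm high in all. Origin under the middle of the plate, head to -x. It lies on the dark mat (then it is the wanted sample) or in the low white tray with the other sample.
- bin_ball: Grey bin, fixed, 182 x 66 x 42 mm, origin under its middle, holding plunger_ball along its x axis, tip to +x, axis 30 mm above the bench. Its ends are pockets, walls 42 mm high, close round shaft and tail; only the middle (x from -30 to +30 mm) is open on both sides, down to a 4 mm floor, for fingers to take the shaft from above. Bins change places.
- plunger_block: Loose spare plunger, 166 mm long, 0.15 to 0.3 kg, level in its own grey bin. Origin on its axis at mid-length; x axis points to the tip. Steel shaft 22 mm thick from x = -47 mm to the flat tip at +83, 12 mm neck to -57, white tail head to -83: a block 26 mm long, 24 x 24 mm. It balances about 11 mm ahead of the origin.
- tip_block (a point): Centre of the flat tip face of plunger_block, on its axis.
- tail_block (a point): Place to grip plunger_block by its tail: on its axis in the middle of the white head (x = -70 mm).
- sample_block: Sample: tail end only (white head, neck and 18 mm of shaft) of the same shape and size as plunger_block's, fixed on an aluminium plate 64 x 44 x 6 mm, 36 mm high in all. Origin under the middle of the plate, head to -x. It lies on the dark mat (then it is the wanted sample) or in the low white tray with the other sample.
- bin_block: Grey bin, fixed, 182 x 66 x 42 mm, origin under its middle, holding plunger_block along its x axis, tip to +x, axis 30 mm above the bench. Its ends are pockets, walls 42 mm high, close round shaft and tail; only the middle (x from -30 to +30 mm) is open on both sides, down to a 4 mm floor, for fingers to take the shaft from above. Bins change places.
- plunger_spool: Loose spare plunger, 166 mm long, 0.15 to 0.3 kg, level in its own grey bin. Origin on its axis at mid-length; x axis points to the tip. Steel shaft 22 mm thick from x = -47 mm to the flat tip at +83, 12 mm neck to -57, white tail head to -83: a spool: two flanges 28 mm across, 6 mm thick, at both ends of a 12 mm core. It balances about 11 mm ahead of the origin.
- tip_spool (a point): Centre of the flat tip face of plunger_spool, on its axis.
- tail_spool (a point): Place to grip plunger_spool by its tail: on its axis in the middle of the white head (x = -70 mm).
- sample_spool: Sample: tail end only (white head, neck and 18 mm of shaft) of the same shape and size as plunger_spool's, fixed on an aluminium plate 64 x 44 x 6 mm, 36 mm high in all. Origin under the middle of the plate, head to -x. It lies on the dark mat (then it is the wanted sample) or in the low white tray with the other sample.
- bin_spool: Grey bin, fixed, 182 x 66 x 42 mm, origin under its middle, holding plunger_spool along its x axis, tip to +x, axis 30 mm above the bench. Its ends are pockets, walls 42 mm high, close round shaft and tail; only the middle (x from -30 to +30 mm) is open on both sides, down to a 4 mm floor, for fingers to take the shaft from above. Bins change places.
- mat: Dark rubber mat, 100 (x) by 90 (y) mm, 1 mm thick, flat on the bench beside the bins, towards the gauge; the wanted sample lies on it. Origin at its middle, on the bench.
- gauge: Length gauge, fixed. Origin on the bench 100 mm before the stop; x points along the groove to the stop, z up. Base plate x = -45 to +165 mm, 70 mm wide, 8 mm thick. From x = 0 to +100 two cheek walls beside the groove, 30 mm apart inside, 42 mm outside, 74 mm high, open on top: no room for fingers there. White housing behind the stop, to x = +163, 99 mm high.
- entry (a point): Open end of the V-groove (128 mm before the stop), on the axis of a plunger lying in it, 55 mm above the bench. The aluminium groove rail is 19 mm wide (narrower than the shaft), 120 degree V. A plunger with its tip 35 to 50 mm short of the stop lies stably, its middle clear of the cheeks, its tail sticking out past this end; it slides with light friction.
- stop (a point): Centre of the rigid stop face, at the height of the axis of a plunger lying in the groove (55 mm above the bench). Axes as the gauge's: x points into the stop.
- jar: Closed glass jar, 48 mm across, 60 mm high, loose bystander. Origin under its middle.
- vial: Closed glass vial, 28 mm across, 65 mm high, loose bystander. Origin under its middle.
- well_plate: White well plate, 127 x 85 x 12 mm, loose bystander. Origin under its middle.
Not all that is in view belongs to the job. What is shaped like the sample_spool but green is not meant.

How it is judged:
On the way, in this order (a step that is already met when the one before it is completed fails the run):
1. the plunger that matches the sample on the mat lies in the groove, let go and still, tip 8 to 80 mm short of the stop (((horizontal distance between sample_ball and mat below 0.05 m and y of tip_ball in the frame of stop between -0.005 and 0.005 m and z of tip_ball in the frame of stop between -0.004 and 0.004 m and angle between the x axis of plunger_ball and the x axis of gauge, either way round below 0.06 rad and x of tip_ball in the frame of stop between -0.08 and -0.008 m and contact force between the fingers and plunger_ball below 0.05 N and linear speed of plunger_ball below 0.02 m/s) or (horizontal distance between sample_block and mat below 0.05 m and y of tip_block in the frame of stop between -0.005 and 0.005 m and z of tip_block in the frame of stop between -0.004 and 0.004 m and angle between the x axis of plunger_block and the x axis of gauge, either way round below 0.06 rad and x of tip_block in the frame of stop between -0.08 and -0.008 m and contact force between the fingers and plunger_block below 0.05 N and linear speed of plunger_block below 0.02 m/s) or (horizontal distance between sample_spool and mat below 0.05 m and y of tip_spool in the frame of stop between -0.005 and 0.005 m and z of tip_spool in the frame of stop between -0.004 and 0.004 m and angle between the x axis of plunger_spool and the x axis of gauge, either way round below 0.06 rad and x of tip_spool in the frame of stop between -0.08 and -0.008 m and contact force between the fingers and plunger_spool below 0.05 N and linear speed of plunger_spool below 0.02 m/s))), for 0.2 s.
2. it is held by its tail between the fingers (grasp point within 17 mm of the tail's middle along the plunger) while still short of the stop and lying in the groove (((horizontal distance between sample_ball and mat below 0.05 m and y of tip_ball in the frame of stop between -0.005 and 0.005 m and z of tip_ball in the frame of stop between -0.004 and 0.004 m and angle between the x axis of plunger_ball and the x axis of gauge, either way round below 0.06 rad and x of tip_ball in the frame of stop below -0.004 m and contact force between the fingers and plunger_ball above 0.5 N and x of the grasp point in the frame of plunger_ball between -0.087 and -0.053 m) or (horizontal distance between sample_block and mat below 0.05 m and y of tip_block in the frame of stop between -0.005 and 0.005 m and z of tip_block in the frame of stop between -0.004 and 0.004 m and angle between the x axis of plunger_block and the x axis of gauge, either way round below 0.06 rad and x of tip_block in the frame of stop below -0.004 m and contact force between the fingers and plunger_block above 0.5 N and x of the grasp point in the frame of plunger_block between -0.087 and -0.053 m) or (horizontal distance between sample_spool and mat below 0.05 m and y of tip_spool in the frame of stop between -0.005 and 0.005 m and z of tip_spool in the frame of stop between -0.004 and 0.004 m and angle between the x axis of plunger_spool and the x axis of gauge, either way round below 0.06 rad and x of tip_spool in the frame of stop below -0.004 m and contact force between the fingers and plunger_spool above 0.5 N and x of the grasp point in the frame of plunger_spool between -0.087 and -0.053 m))), for 0.1 s.
At the end, for the whole second after the job is handed in: The matching plunger lies at rest in the groove (tip within 5 mm sideways, 4 mm in height, 0.06 rad in direction), released, its tip within 2.5 mm of the stop; the other two plungers are within 20 mm of where they began (((horizontal distance between sample_ball and mat below 0.05 m and y of tip_ball in the frame of stop between -0.005 and 0.005 m and z of tip_ball in the frame of stop between -0.004 and 0.004 m and angle between the x axis of plunger_ball and the x axis of gauge, either way round below 0.06 rad and x of tip_ball in the frame of stop above -0.0025 m and linear speed of plunger_ball below 0.01 m/s and distance of each of plunger_block, plunger_spool from where it was at the start of the episode below 0.02 m) or (horizontal distance between sample_block and mat below 0.05 m and y of tip_block in the frame of stop between -0.005 and 0.005 m and z of tip_block in the frame of stop between -0.004 and 0.004 m and angle between the x axis of plunger_block and the x axis of gauge, either way round below 0.06 rad and x of tip_block in the frame of stop above -0.0025 m and linear speed of plunger_block below 0.01 m/s and distance of each of plunger_ball, plunger_spool from where it was at the start of the episode below 0.02 m) or (horizontal distance between sample_spool and mat below 0.05 m and y of tip_spool in the frame of stop between -0.005 and 0.005 m and z of tip_spool in the frame of stop between -0.004 and 0.004 m and angle between the x axis of plunger_spool and the x axis of gauge, either way round below 0.06 rad and x of tip_spool in the frame of stop above -0.0025 m and linear speed of plunger_spool below 0.01 m/s and distance of each of plunger_ball, plunger_block from where it was at the start of the episode below 0.02 m))); the robot touches nothing.
It fails at once if a sample or bystander is moved more than 30 mm (distance of any of jar, vial, well_plate, sample_ball, sample_block, sample_spool from where it was at the start of the episode above 0.03 m).
It fails at once if a plunger other than the matching one is moved more than 30 mm ((horizontal distance between sample_ball and mat below 0.05 m and distance of any of plunger_block, plunger_spool from where it was at the start of the episode above 0.03 m) or (horizontal distance between sample_block and mat below 0.05 m and distance of any of plunger_ball, plunger_spool from where it was at the start of the episode above 0.03 m) or (horizontal distance between sample_spool and mat below 0.05 m and distance of any of plunger_ball, plunger_block from where it was at the start of the episode above 0.03 m)).
It also fails if it takes over 48 s, if anything falls off the work surface, if the arm or the gripper's body presses on something with over 40 N, if the wrist force passes 120 N, or if a joint passes its speed limit or range.

## Working session

There is one attempt and no reset: what is moved stays moved. The work goes in short steps, Python scripts to look and compute and a tool call to move; the robot and the scene stay as the last step left them, time stands still between calls to the robot, and variables do not carry over. Pictures are saved under pics/ and viewed, and the job is handed in when it is done.

Besides the shell and the picture viewer there is one more tool, called by a JSON object that holds its "op" and its "data". send_rows: Moves the arm, as the interface text tells. Its arguments: {"type":"object","properties":{"moves":{"type":"array","items":{"type":"array","items":{"type":"array","items":{"type":"number"}}}},"hand":{"type":"number"},"newtons":{"type":"number"}},"required":["moves"]}

```bash
mkdir -p pics
python3 - <<'E'
from station import ctrl, read_camera
import cv2,pickle
d={}
for n in ["side","top","wrist"]:
    c=read_camera(n); d[n]=c; cv2.imwrite(f"pics/{n}0.png",c["frame"][:,:,::-1]); print(n,c["intrinsics"],c["xyz"],c["orientation"],[k for k in c])
pickle.dump(d,open("c0.pkl","wb"))
print(ctrl.get_obs())
E
```

```text
side [[369.91301652   0.         258.30414105]
 [  0.         369.91301652 189.73357478]
 [  0.           0.           1.        ]] [ 0.42180465 -0.75338398  0.69269914] [ 0.90354547  0.41734164 -0.04040643 -0.08831111] ['frame', 'intrinsics', 'xyz', 'orientation']
top [[473.20796832   0.         260.91892506]
 [  0.         473.20796832 189.32464559]
 [  0.           0.           1.        ]] [ 0.45224617 -0.02391838  1.18636537] [-0.69728848 -0.02812038  0.04114369  0.71505609] ['frame', 'intrinsics', 'xyz', 'orientation']
wrist [[297.31863964   0.         254.85426773]
 [  0.         297.31863964 187.0562653 ]
 [  0.           0.           1.        ]] [ 0.26445633 -0.54384264  0.3732042 ] [ 0.80754089 -0.11317281  0.08120418 -0.57312782] ['frame', 'intrinsics', 'xyz', 'orientation']
{'time_s': 0.15, 'joint_positions': array([-1.29167132e+00,  9.17494841e-02,  1.23163651e+00,  7.94888488e-06,
        1.81977722e+00, -5.67021582e-02]), 'joint_vel': array([ 2.03712962e-03, -1.08087911e-03, -2.95042119e-03, -6.80575118e-04,
        9.44512457e-04, -8.14353814e-06]), 'effort': array([ 2.93953017e-03, -4.59372354e+01, -4.18525636e+01,  1.53335636e-04,
        9.58801626e-03, -1.94463530e-05]), 'tool_pos': array([ 0.19767212, -0.56628197,  0.23035716]), 'tcp_rot': array([-7.80857173e-04,  9.85935140e-01,  1.67126550e-01, -8.33234267e-05]), 'ft_force': array([-0.88146064,  0.12759201, -0.2129891 ]), 'torque': array([0.02526076, 0.00120282, 0.02037452]), 'finger_gap': 0.08534173732044323}
```

View pics/top0.png

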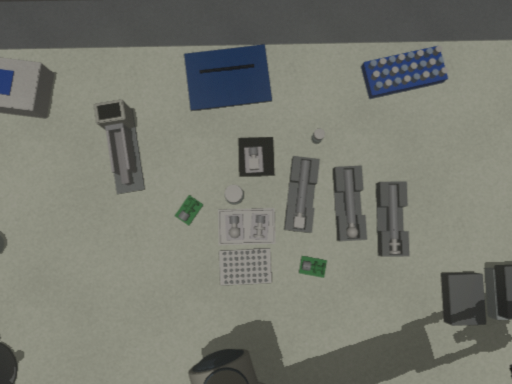

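View pics/side0.png

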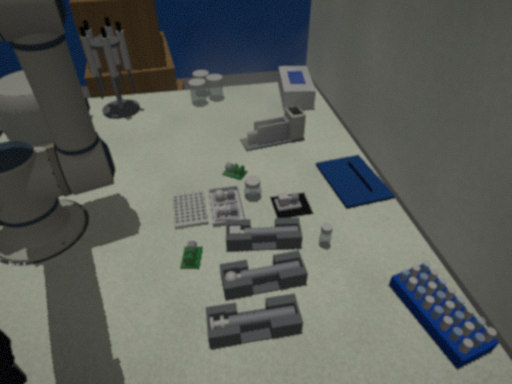

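View pics/wrist0.png

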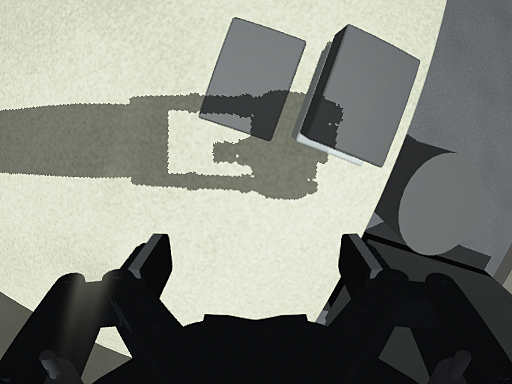

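Run:
```python
import cv2,pickle,numpy as np
d=pickle.load(open("c0.pkl","rb"))
f=d["top"]["frame"][:,:,::-1]
def crop(x0,y0,x1,y1,s,n): cv2.imwrite(n,cv2.resize(f[y0:y1,x0:x1],None,fx=s,fy=s,interpolation=cv2.INTER_CUBIC))
crop(210,130,290,280,4,"pics/samples.png")
crop(275,145,420,265,5,"pics/bins.png")
crop(85,90,185,200,5,"pics/gauge.png")
```

```text
(no output)
```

View pics/samples.png

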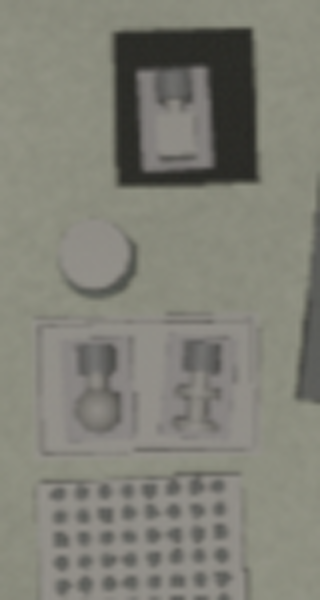

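View pics/bins.png

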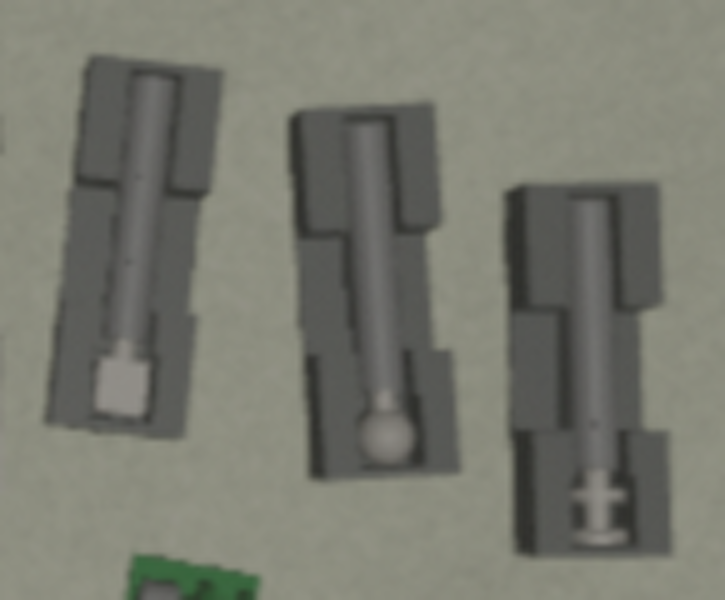

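View pics/gauge.png

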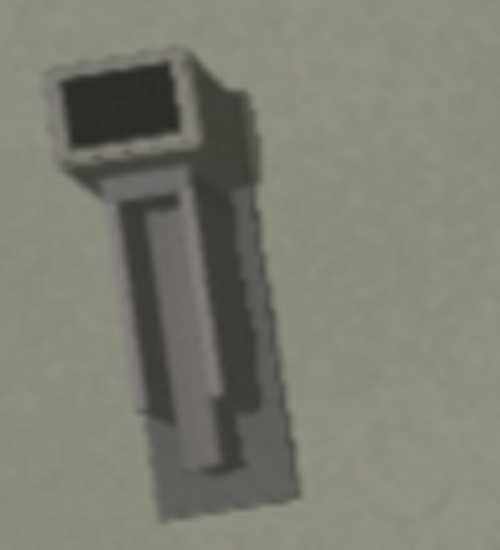

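```bash
cat > h.py <<'E'
import numpy as np, cv2
from scipy.spatial.transform import Rotation as R
def RT(c):
    q=c["orientation"]; return R.from_quat([q[1],q[2],q[3],q[0]]).as_matrix()
def proj(c,P,fish=False):
    P=np.atleast_2d(P).astype(float); v=(P-c["xyz"])@RT(c); v=v*[1,-1,-1]
    K=c["intrinsics"]
    if fish:
        r=np.hypot(v[:,0],v[:,1]); th=np.arctan2(r,v[:,2]); s=th/np.maximum(r,1e-9); u=v[:,:2]*s[:,None]
    else: u=v[:,:2]/v[:,2:]
    return u*K[0,0]+K[:2,2]
def unproj(c,uv,z,fish=False):
    uv=np.atleast_2d(uv).astype(float); K=c["intrinsics"]; u=(uv-K[:2,2])/K[0,0]
    if fish:
        th=np.linalg.norm(u,axis=1); d=np.c_[u*(np.sin(th)/np.maximum(th,1e-9))[:,None],np.cos(th)]
    else: d=np.c_[u,np.ones(len(u))]
    d=(d*[1,-1,-1])@RT(c).T
    t=(z-c["xyz"][2])/d[:,2]; return c["xyz"]+d*t[:,None]
E
python3 - <<'E'
from h import *
import pickle
d=pickle.load(open("c0.pkl","rb")); c=d["top"]
up=lambda p,o,s=5:(np.array(p,float)+.5)/s-.5+np.array(o)
B=(275,145);G=(85,90)
print("bin corners",unproj(c,up([(90,55),(223,70),(184,438),(47,424)],B),.042))
print("plunger tip, tail end",unproj(c,up([(153,75)],B),.035),unproj(c,up([(122,415)],B),.042))
print("gauge base",unproj(c,up([(160,521),(300,497)],G),.008))
print("housing top",unproj(c,up([(45,70),(183,50),(200,150),(65,168)],G),.099))
print("rail entry",unproj(c,up([(185,470),(215,462)],G),.0475), "rail far",unproj(c,up([(148,208),(178,208)],G),.0475))
print("sample",unproj(c,up([(175,120)],(210,130),4),.03))
E
```

```text
bin corners [[ 0.64561061 -0.12626731  0.042     ]
 [ 0.63666658 -0.19129734  0.042     ]
 [ 0.45758799 -0.16559134  0.042     ]
 [ 0.46602389 -0.09963182  0.042     ]]
plunger tip, tail end [[ 0.63610535 -0.15765355  0.035     ]] [[ 0.46941886 -0.13600608  0.042     ]]
gauge base [[0.56536666 0.31202898 0.008     ]
 [0.57568157 0.24266781 0.008     ]]
housing top [[0.76962479 0.34033573 0.099     ]
 [0.77785347 0.27620384 0.099     ]
 [0.72992533 0.26818386 0.099     ]
 [0.72273751 0.3306888  0.099     ]]
rail entry [[0.5859624  0.28887825 0.0475    ]
 [0.58949729 0.27450002 0.0475    ]] rail far [[0.71481345 0.30715434 0.0475    ]
 [0.71449137 0.29262018 0.0475    ]]
sample [[ 0.63981881 -0.03000682  0.03      ]]
```

Candidates: block head at top px (299,222), ball at (352,232), spool at (394,247). There are also green decoys at (189,209) and (313,266). The mat sample at (254,158) has a square block head, so I want the block plunger in the left bin. I'll check that close up with the wrist camera.

{"op": "send_rows", "data": {"moves": [[[2.5, 3.0, 0, 0, 0, -0.034], [2.5, 3.0, 0, 0, 0, -0.034], [2.5, 3.0, 0, 0, 0, -0.034], [2.5, 3.0, 0, 0, 0, -0.034], [2.5, 3.0, 0, 0, 0, -0.034], [2.5, 3.0, 0, 0, 0, -0.034], [2.5, 3.0, 0, 0, 0, -0.034], [2.5, 3.0, 0, 0, 0, -0.034]]], "hand": 0}}

```text
time_s: 0.95
tool_pos: [0.3984, -0.325, 0.231]
tcp_rot: [-0.0, 1.0, 0.031, -0.0]
ft_force: [0.4, -0.5, -1.0]
finger_gap: 0.0856
```

{"op": "send_rows", "data": {"moves": [[[2.5, 3.0, 0, 0, 0, -0.034], [2.5, 3.0, 0, 0, 0, -0.034], [2.5, 3.0, 0, 0, 0, -0.034], [2.5, 3.0, 0, 0, 0, -0.034], [2.5, 3.0, 0, 0, 0, -0.034], [2.5, 3.0, 0, 0, 0, -0.034], [0, 0, 0, 0, 0, 0]]]}}

```text
time_s: 1.65
tool_pos: [0.5496, -0.1427, 0.2302]
tcp_rot: [-0.001, 0.998, -0.068, -0.0]
ft_force: [-0.5, -0.7, -0.5]
finger_gap: 0.0854
```

Run:
```python
from h import *
from station import ctrl, read_camera
import pickle
o=ctrl.get_obs(); print(o["time_s"],o["tool_pos"],o["tcp_rot"],o["joint_positions"])
c=read_camera("wrist"); pickle.dump(c,open("w1.pkl","wb")); 
im=cv2.resize(c["frame"][:,:,::-1],None,fx=1.5,fy=1.5,interpolation=cv2.INTER_CUBIC)
cv2.imwrite("pics/w1.png",im)
# expected bin outline
b=np.array([.5515,-.1457]);a=-.145;x=np.array([np.cos(a),np.sin(a)]);y=np.array([-x[1],x[0]])
for px,py,z in [(91,33,42),(91,-33,42),(-91,-33,42),(-91,33,42),(83,0,30),(-83,0,42)]:
    print(px,py,proj(c,[*(b+x*px/1e3+y*py/1e3),z/1e3],True)*1.5)
```

```text
1.65 [ 0.54957289 -0.14273623  0.23018477] [-1.00454456e-03  9.97695222e-01 -6.78457826e-02 -4.30377007e-04] [-3.15067586e-01  4.96729524e-03  1.32148853e+00  1.79121823e-03
  1.81646259e+00  1.39195918e+00]
91 33 [[341.88621471 125.27847725]]
91 -33 [[432.10402071 126.3268586 ]]
-91 -33 [[424.4911128  355.91839299]]
-91 33 [[344.23475767 355.20621756]]
83 0 [[386.79209066 136.70744343]]
-83 0 [[384.49811396 346.93652037]]
```

View pics/w1.png

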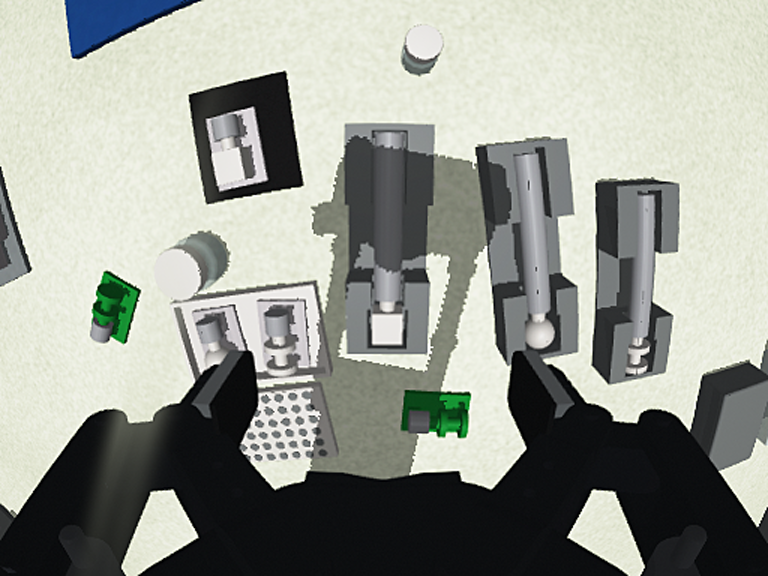

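The close view agrees: the mat sample at (235,165) has a block head, and so does the plunger directly below the gripper, with its head at (388,328). The ball is at (540,333) and the spool at (638,355). Descending.

{"op": "send_rows", "data": {"moves": [[[0.1, -0.2, -4, 0, 0, -0.009], [0.1, -0.2, -4, 0, 0, 0], [0.05, 0, -4, 0, 0, 0], [0, 0, -4, 0, 0, 0], [0, 0, -3, 0, 0, 0], [0, 0, -1, 0, 0, 0], [0, 0, 0, 0, 0, 0]]], "hand": 0.3, "newtons": 40}}

```text
time_s: 2.4
tool_pos: [0.5488, -0.1509, 0.0297]
tcp_rot: [-0.0, 0.997, -0.075, -0.002]
ft_force: [-0.5, 0.9, 1.3]
finger_gap: 0.0595
```

Run:
```python
from h import *
from station import ctrl, read_camera
o=ctrl.get_obs(); print(o["time_s"],o["tool_pos"],o["tcp_rot"],o["finger_gap"],o["ft_force"])
c=read_camera("wrist")
cv2.imwrite("pics/w2.png",cv2.resize(c["frame"][:,:,::-1],None,fx=1.5,fy=1.5))
```

```text
2.4 [ 0.54878313 -0.15089929  0.02973699] [-3.12811770e-04  9.97189246e-01 -7.49042483e-02 -1.69207315e-03] 0.05950148594657213 [-0.45168138  0.90618235  1.25169264]
```

View pics/w2.png

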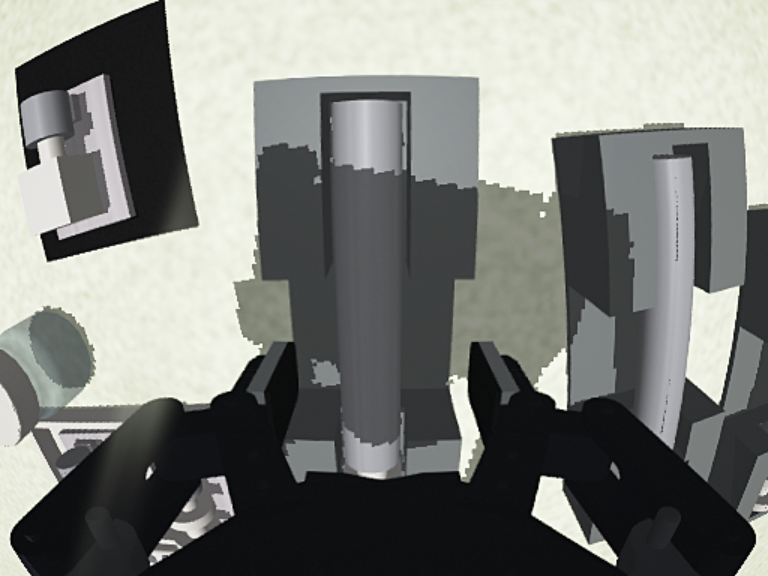

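{"op": "send_rows", "data": {"moves": [[[0.2, 0.2, 0, 0, 0, 0], [0.2, 0.2, -0.5, 0, 0, 0], [0, 0, -0.6, 0, 0, 0], [0, 0, -0.6, 0, 0, 0], [0, 0, 0, 0, 0, 0], [0, 0, 0, 0, 0, 0]]]}}

```text
time_s: 3.05
tool_pos: [0.5539, -0.1464, 0.0138]
tcp_rot: [-0.0, 0.997, -0.075, -0.0]
ft_force: [0.3, -0.1, 0.6]
finger_gap: 0.0599
```

Run:
```python
from h import *
from station import ctrl, read_camera
o=ctrl.get_obs(); print(o["time_s"],o["tool_pos"],o["tcp_rot"],o["finger_gap"],o["ft_force"])
c=read_camera("wrist")
cv2.imwrite("pics/w3.png",cv2.resize(c["frame"][:,:,::-1],None,fx=1.5,fy=1.5))
```

```text
3.05 [ 0.55393603 -0.14640772  0.01381858] [-8.60885974e-05  9.97220154e-01 -7.45101358e-02 -4.43290130e-04] 0.059872702465691825 [ 0.27075793 -0.1114963   0.56187952]
```

View pics/w3.png

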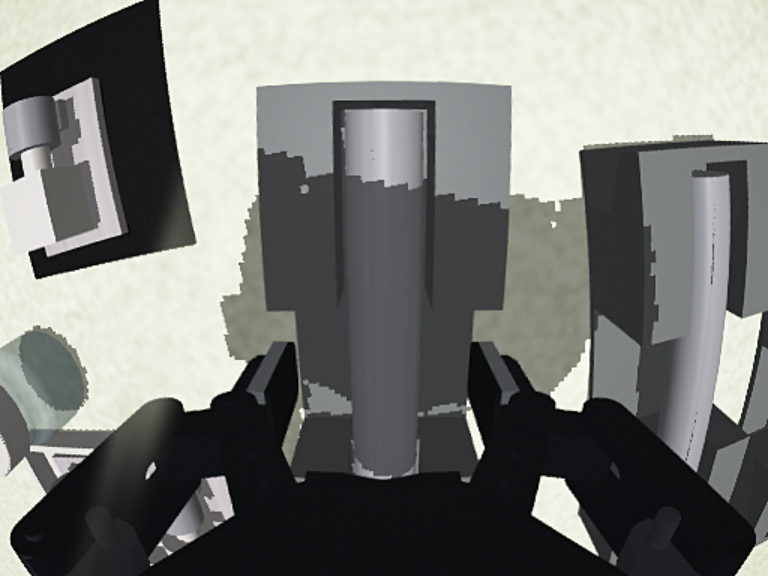

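The shaft is centred between the pads (x≈384 px), and the pads sit in the open middle of the bin. Gripping.

{"op": "send_rows", "data": {"moves": [[[0, 0, -0.1, 0, 0, 0], [0, 0, 0, 0, 0, 0], [0, 0, 0, 0, 0, 0], [0, 0, 0, 0, 0, 0], [0, 0, 0, 0, 0, 0], [0, 0, 0, 0, 0, 0], [0, 0, 0, 0, 0, 0], [0, 0, 0, 0, 0, 0]]], "hand": 1, "newtons": 60}}

```text
time_s: 3.9
tool_pos: [0.5544, -0.1465, 0.0136]
tcp_rot: [0.0, 0.997, -0.075, 0.0]
ft_force: [-1.3, 1.2, 4.5]
finger_gap: 0.0203
```

{"op": "send_rows", "data": {"moves": [[[0, 0, 1, 0, 0, 0], [0, 0, 2, 0, 0, 0], [0, 0, 3, 0, 0, 0], [0, 0, 3, 0, 0, 0], [0, 0, 3, 0, 0, 0], [0, 0, 1, 0, 0, 0], [0, 0, 0, 0, 0, 0], [0, 0, 0, 0, 0, 0]]]}}

```text
time_s: 4.7
tool_pos: [0.5536, -0.1463, 0.1414]
tcp_rot: [-0.0, 0.997, -0.075, -0.001]
ft_force: [-0.1, -0.1, -3.5]
finger_gap: 0.0199
```

Run:
```python
from h import *
from station import ctrl, read_camera
o=ctrl.get_obs(); print(o["time_s"],o["tool_pos"],o["tcp_rot"],o["finger_gap"],o["ft_force"])
c=read_camera("wrist")
cv2.imwrite("pics/w4.png",cv2.resize(c["frame"][:,:,::-1],None,fx=1.5,fy=1.5))
c=read_camera("side")
cv2.imwrite("pics/s4.png",cv2.resize(c["frame"][150:350,150:350,::-1],None,fx=3,fy=3))
```

```text
4.7 [ 0.55358299 -0.14633618  0.14137156] [-2.85549184e-04  9.97217663e-01 -7.45339057e-02 -1.24451007e-03] 0.01990512990486351 [-0.0760778  -0.14429594 -3.50720637]
```

View pics/w4.png

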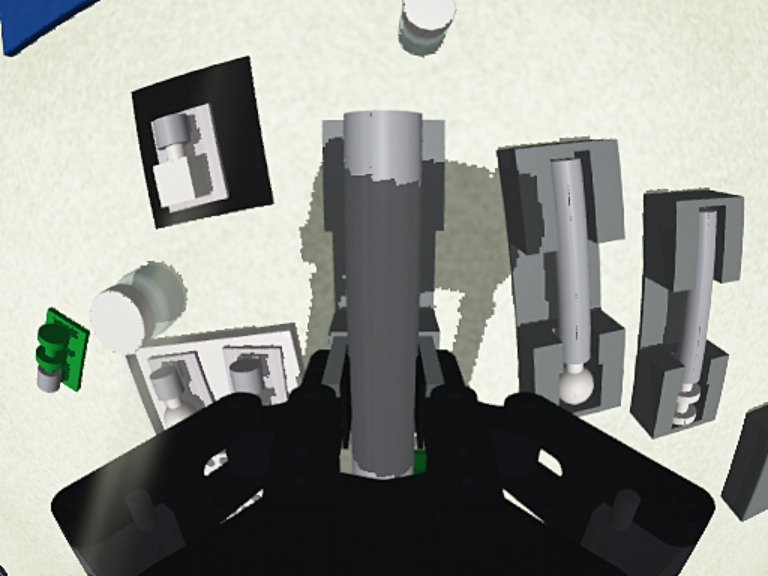

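View pics/s4.png

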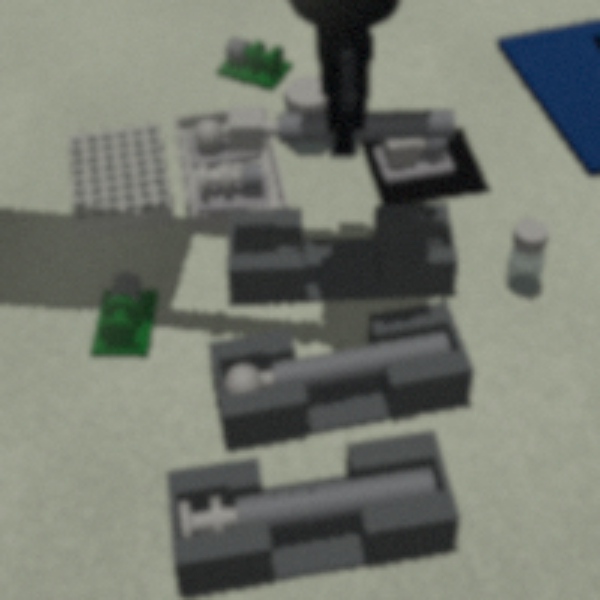

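The plunger is held level with the gap at 20 mm, and the side view shows the other two still in their bins. Moving over the gauge.

{"op": "send_rows", "data": {"moves": [[[0.3, 2.5, 0.4, 0, 0, 0.01], [0.3, 4.0, 0.6, 0, 0, 0.03], [0.3, 4.0, 0.5, 0, 0, 0.03], [0.3, 4.0, 0.5, 0, 0, 0.03], [0.3, 4.0, 0, 0, 0, 0.03], [0.3, 4.0, 0, 0, 0, 0.03], [0.3, 4.0, 0, 0, 0, 0.03], [0.3, 4.0, 0, 0, 0, 0.03]]]}}

```text
time_s: 5.6
tool_pos: [0.5774, 0.16, 0.1612]
tcp_rot: [0.0, 0.999, 0.036, -0.001]
ft_force: [-0.1, -0.4, -2.2]
finger_gap: 0.0204
```

{"op": "send_rows", "data": {"moves": [[[0.3, 4.0, 0, 0, 0, 0.03], [0.3, 4.0, 0, 0, 0, 0.03], [0.2, 3.0, 0, 0, 0, 0.02], [0.1, 1, 0, 0, 0, 0], [0, 0, 0, 0, 0, 0], [0, 0, 0, 0, 0, 0]]]}}

```text
time_s: 6.2
tool_pos: [0.587, 0.2774, 0.1621]
tcp_rot: [0.001, 0.997, 0.075, -0.001]
ft_force: [-0.3, 0.0, -2.6]
finger_gap: 0.02
```

```bash
cat > look.py <<'E'
from h import *
from station import ctrl, read_camera
import pickle,sys
n=sys.argv[1]
o=ctrl.get_obs(); print(o["time_s"],o["tool_pos"],o["tcp_rot"],o["finger_gap"],o["ft_force"])
d={k:read_camera(k) for k in ["wrist","top","side"]}
pickle.dump(d,open(n+".pkl","wb"))
cv2.imwrite(f"pics/{n}w.png",cv2.resize(d["wrist"]["frame"][:,:,::-1],None,fx=1.5,fy=1.5))
t=cv2.resize(d["top"]["frame"][80:220,60:200,::-1],None,fx=4,fy=4,interpolation=cv2.INTER_CUBIC)
s=cv2.resize(d["side"]["frame"][70:190,200:340,::-1],None,fx=5,fy=5,interpolation=cv2.INTER_CUBIC)
cv2.imwrite(f"pics/{n}t.png",t);cv2.imwrite(f"pics/{n}s.png",s)
E
python3 look.py g1
```

```text
6.2 [0.58704704 0.27743636 0.16213279] [ 6.76710831e-04  9.97184833e-01  7.49748639e-02 -8.49454417e-04] 0.020041752942880416 [-0.32650186  0.04554241 -2.62139112]
```

View pics/g1w.png

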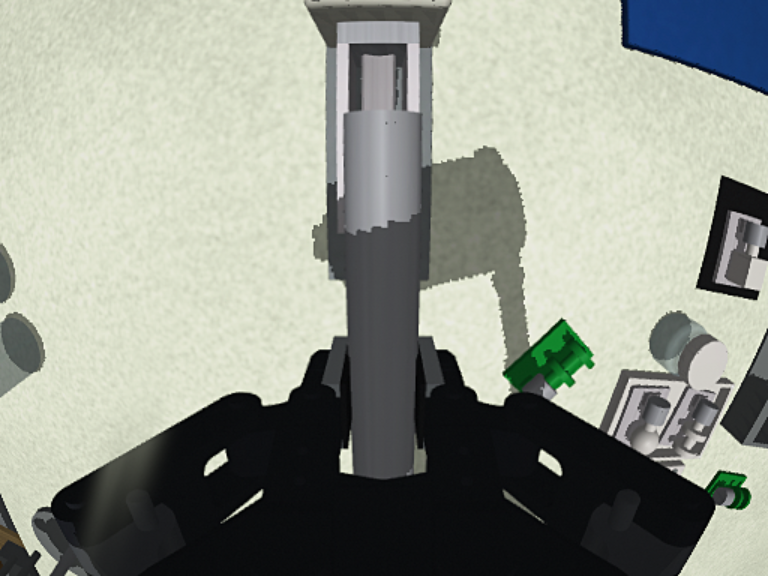

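View pics/g1s.png

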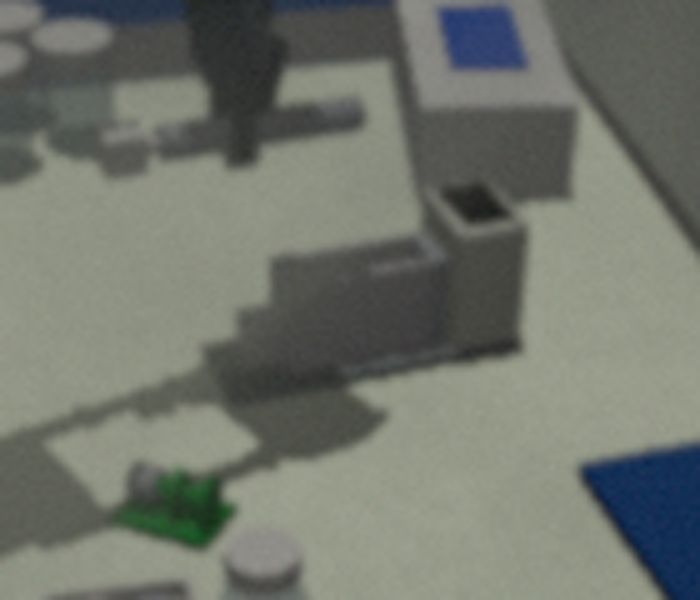

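View pics/g1t.png

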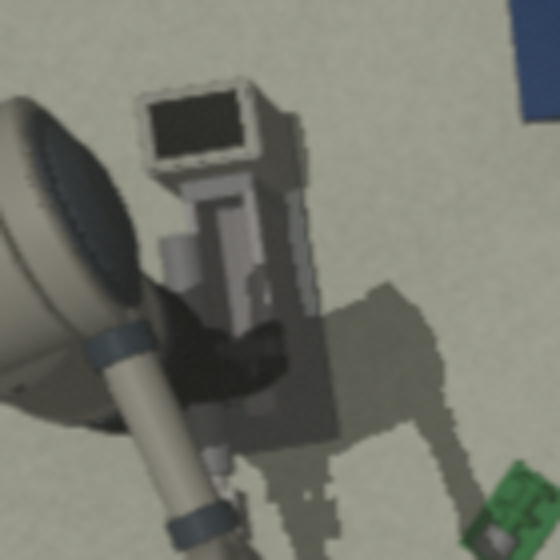

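Run:
```python
import pickle,cv2
d=pickle.load(open("g1.pkl","rb"));f=d["wrist"]["frame"][0:200,190:310,::-1]
cv2.imwrite("pics/g1wz.png",cv2.resize(f[:100],None,fx=6,fy=6,interpolation=cv2.INTER_CUBIC))
cv2.imwrite("pics/g1wz2.png",cv2.resize(f[100:],None,fx=6,fy=6,interpolation=cv2.INTER_CUBIC))
```

```text
(no output)
```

View pics/g1wz.png

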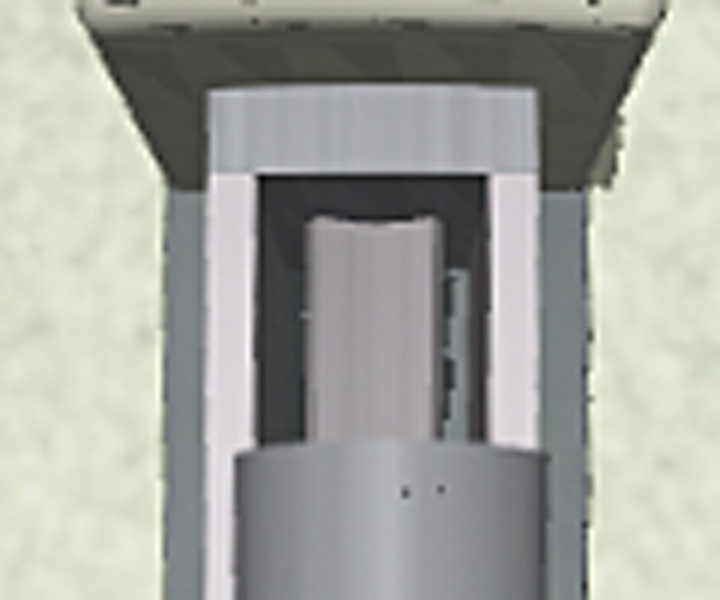

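View pics/g1wz2.png

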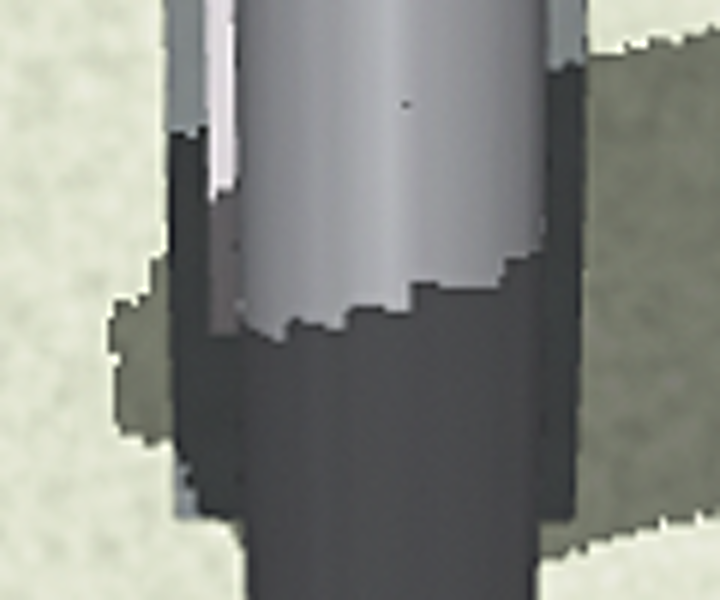

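Run:
```python
from h import *
import pickle
from scipy.optimize import least_squares
d=pickle.load(open("g1.pkl","rb"));w=d["wrist"];t=pickle.load(open("c0.pkl","rb"))["top"]
up=lambda p,o,s:(np.array(p,float)+.5)/s-.5+np.array(o)
W=[((257,175),(100,15,74)),((490,175),(100,-15,74)),((208,173),(100,21,74)),((538,173),(100,-21,74)),((178,1117),(-45,35,8)),((577,1120),(-45,-35,8)),((208,932),(0,21,74))]
T=[((160,521),(-45,35,8)),((300,497),(-45,-35,8)),((185,470),(-28,9.5,50)),((215,462),(-28,-9.5,50)),((140,412),(0,21,74)),((222,396),(0,-21,74))]
def world(p,M): c,s=np.cos(p[2]),np.sin(p[2]); M=np.array(M)/1e3; return np.c_[p[0]+c*M[:,0]-s*M[:,1],p[1]+s*M[:,0]+c*M[:,1],M[:,2]]
def fw(p): return (proj(w,world(p,[m for _,m in W]),True)-up([a for a,_ in W],(190,0),6))
def ft(p): return (proj(t,world(p,[m for _,m in T]))-up([a for a,_ in T],(85,90),5))
for n,f in [("w",fw),("t",ft),("both",lambda p:np.r_[fw(p),ft(p)])]:
    r=least_squares(lambda p:f(p).ravel(),[.615,.284,.148],loss="soft_l1"); p=r.x
    print(n,p,"stop",world(p,[(100,0,55)])[0],"entry",world(p,[(-28,0,55)])[0]);print(f(p).round(1).tolist())
# tip: top of tip edge
o=np.array([.58705,.27744]);yaw=2*np.arctan2(.07497,.99718)
for g in (0,2,4,6):
    tip=o+(.083-g/1e3)*np.array([np.cos(yaw),np.sin(yaw)])
    print(g,yaw,(proj(w,[*tip,.162+.019+.011],True)-[190,0]+.5)*6-.5)
```

```text
w [0.61702619 0.28387397 0.14811979] stop [0.71593122 0.29863185 0.055     ] entry [0.58933278 0.27974177 0.055     ]
[[-0.3, -0.4], [0.1, -0.4], [0.1, 0.2], [-0.1, 0.1], [-0.6, 0.7], [-0.0, 0.3], [0.7, -0.2]]
t [0.61477779 0.2841885  0.15151021] stop [0.71363222 0.29928162 0.055     ] entry [0.58709855 0.27996243 0.055     ]
[[0.0, 0.1], [-0.1, 0.0], [-0.5, 0.0], [1.4, 0.2], [-0.9, -0.3], [0.4, -0.2]]
both [0.61681538 0.28395315 0.14705978] stop [0.71573599 0.29860618 0.055     ] entry [0.5891176 0.2798503 0.055    ]
[[-0.3, -0.2], [0.1, -0.2], [0.1, 0.4], [-0.1, 0.4], [-0.8, 0.9], [-0.2, 0.5], [0.6, 0.0], [0.0, -0.7], [-0.0, -0.7], [-0.4, -0.8], [1.4, -0.6], [-0.8, -1.2], [0.5, -1.0]]
0 0.15008168086287424 [[382.89621902 431.59041259]]
2 0.15008168086287424 [[382.88928117 462.87253934]]
4 0.15008168086287424 [[382.88416407 494.25366242]]
6 0.15008168086287424 [[382.88087708 525.71475041]]
```

{"op": "send_rows", "data": {"moves": [[[0.3, 0.25, 0, 0, 0, -0.001], [0.1, 0, -2, 0, 0, 0], [0, 0, -3, 0, 0, 0], [0, 0, -3, 0, 0, 0], [0, 0, -2, 0, 0, 0], [0, 0, -1, 0, 0, 0], [0, 0, -0.5, 0, 0, 0], [0, 0, 0, 0, 0, 0]]]}}

```text
time_s: 7.15
tool_pos: [0.5915, 0.2808, 0.0486]
tcp_rot: [-0.0, 0.997, 0.075, 0.0]
ft_force: [-0.0, 0.4, -1.9]
finger_gap: 0.0203
```

```bash
python3 look.py g2
python3 - <<'E'
import pickle,cv2
d=pickle.load(open("g2.pkl","rb"));f=d["wrist"]["frame"][0:200,170:330,::-1]
cv2.imwrite("pics/g2wz.png",cv2.resize(f[:],None,fx=3,fy=3,interpolation=cv2.INTER_CUBIC))
E
```

```text
7.15 [0.59149459 0.28083112 0.04857303] [-4.75557195e-05  9.97211040e-01  7.46331923e-02  1.59230355e-04] 0.020271674597321977 [-0.04379843  0.36181184 -1.90226495]
```

View pics/g2wz.png

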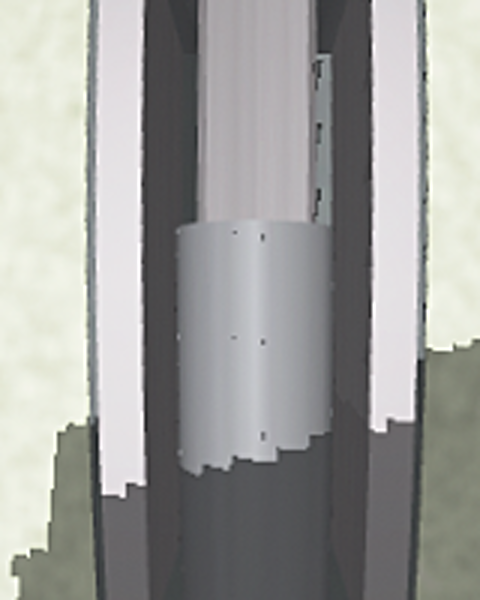

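View pics/g2s.png

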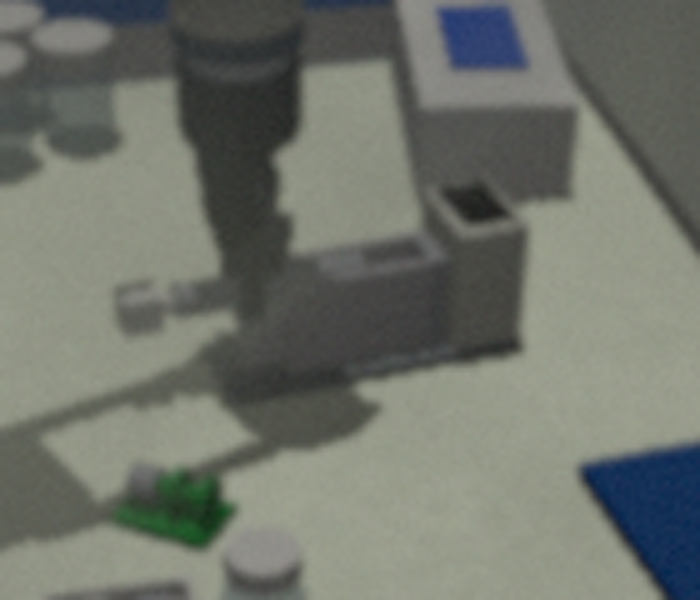

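The tip is centred between the cheeks: shaft centre 256 against cheek centre 257.5 in the crop. Lowering slowly until it touches.

{"op": "send_rows", "data": {"moves": [[[0, 0, -0.3, 0, 0, 0], [0, 0, -0.3, 0, 0, 0], [0, 0, -0.2, 0, 0, 0], [0, 0, -0.1, 0, 0, 0], [0, 0, 0, 0, 0, 0], [0, 0, 0, 0, 0, 0]]]}}

```text
time_s: 7.9
tool_pos: [0.5912, 0.281, 0.0393]
tcp_rot: [-0.0, 0.997, 0.075, 0.0]
ft_force: [-0.3, -0.0, -2.3]
finger_gap: 0.0199
```

{"op": "send_rows", "data": {"moves": [[[0, 0, -0.05, 0, 0, 0], [0, 0, -0.05, 0, 0, 0], [0, 0, 0, 0, 0, 0]]]}}

```text
time_s: 8.2
tool_pos: [0.5913, 0.281, 0.0388]
tcp_rot: [-0.0, 0.997, 0.075, 0.0]
ft_force: [-1.5, -0.6, 1.2]
finger_gap: 0.02
```

{"op": "send_rows", "data": {"moves": [[[0, 0, -0.05, 0, 0, 0], [0, 0, 0, 0, 0, 0]]]}}

```text
time_s: 8.4
tool_pos: [0.5914, 0.281, 0.0387]
tcp_rot: [-0.0, 0.997, 0.075, 0.0]
ft_force: [-3.8, -1.0, 5.0]
finger_gap: 0.0201
```

{"op": "send_rows", "data": {"moves": [[[0, 0, 0, 0, 0, 0], [0, 0, 0, 0, 0, 0], [0, 0, 0, 0, 0, 0], [0, 0, 0, 0, 0, 0], [0, 0, 0, 0, 0, 0], [0, 0, 0, 0, 0, 0]]], "hand": 0.35}}

```text
time_s: 9.0
tool_pos: [0.5912, 0.281, 0.0377]
tcp_rot: [-0.0, 0.997, 0.075, 0.0]
ft_force: [1.1, -0.2, -0.0]
finger_gap: 0.0555
```

```bash
python3 look.py g3
```

```text
9.0 [0.59123342 0.2810215  0.03770414] [-1.06803347e-05  9.97195234e-01  7.48442753e-02  7.28594415e-06] 0.05549353906647249 [ 1.07470477 -0.18018921 -0.04019664]
```

View pics/g3w.png

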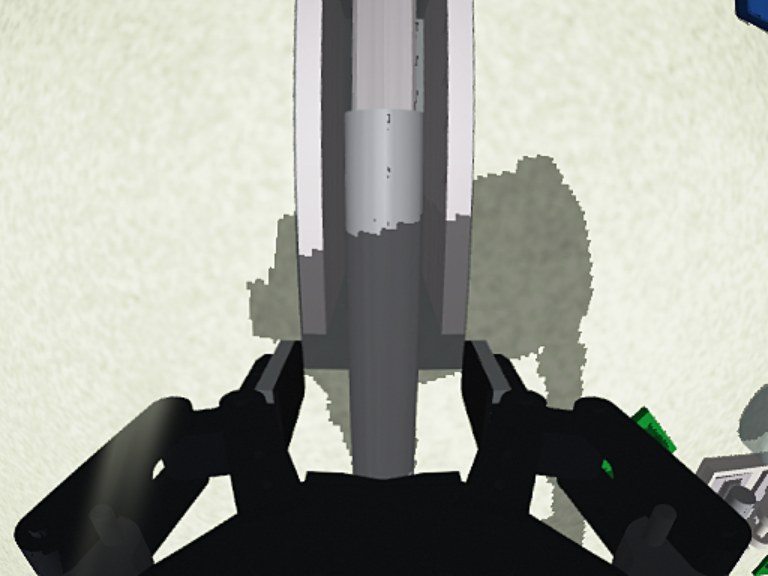

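View pics/g3s.png

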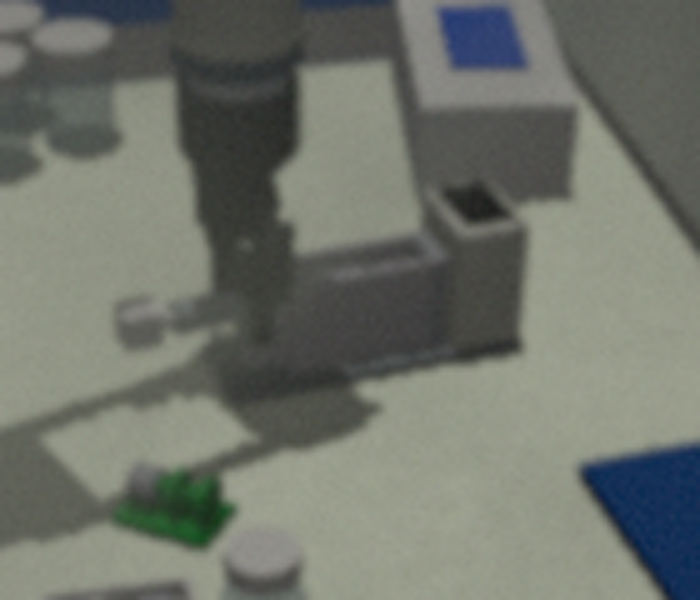

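It is released and lies in the groove, with the tip still well short. Sliding the open gripper back along the axis to the tail.

{"op": "send_rows", "data": {"moves": [[[-0.7, -0.1, 0, 0, 0, 0], [-1.4, -0.21, 0, 0, 0, 0], [-1.8, -0.27, -0.1, 0, 0, 0], [-1.6, -0.24, 0, 0, 0, 0], [-1.0, -0.15, 0, 0, 0, 0], [-0.5, -0.07, 0, 0, 0, 0], [0, 0, 0, 0, 0, 0], [0, 0, 0, 0, 0, 0]]]}}

```text
time_s: 9.95
tool_pos: [0.5216, 0.2707, 0.037]
tcp_rot: [-0.0, 0.997, 0.075, 0.0]
ft_force: [0.7, 0.2, -0.3]
finger_gap: 0.0556
```

```bash
python3 look.py g4
```

```text
9.95 [0.52161682 0.27065886 0.03699544] [-7.03812414e-05  9.97197168e-01  7.48176627e-02  3.48006167e-04] 0.055591570754459516 [ 0.65538984  0.15769055 -0.34125927]
```

View pics/g4w.png

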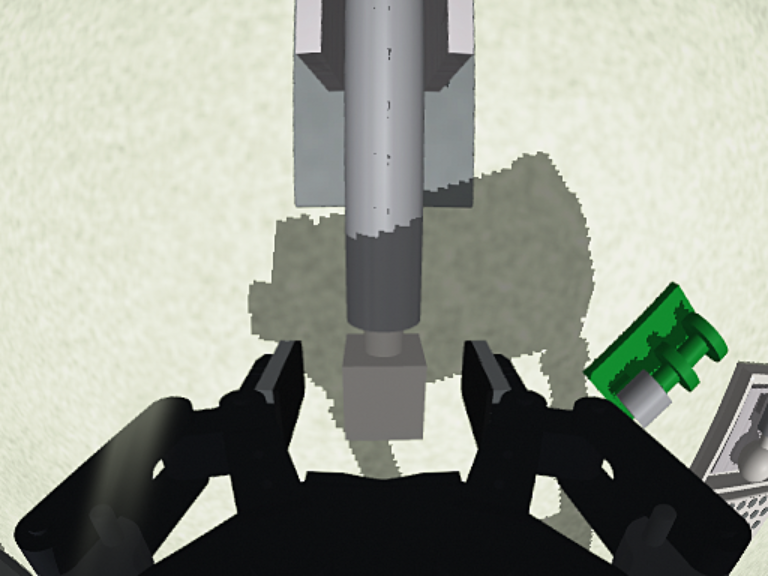

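View pics/g4s.png

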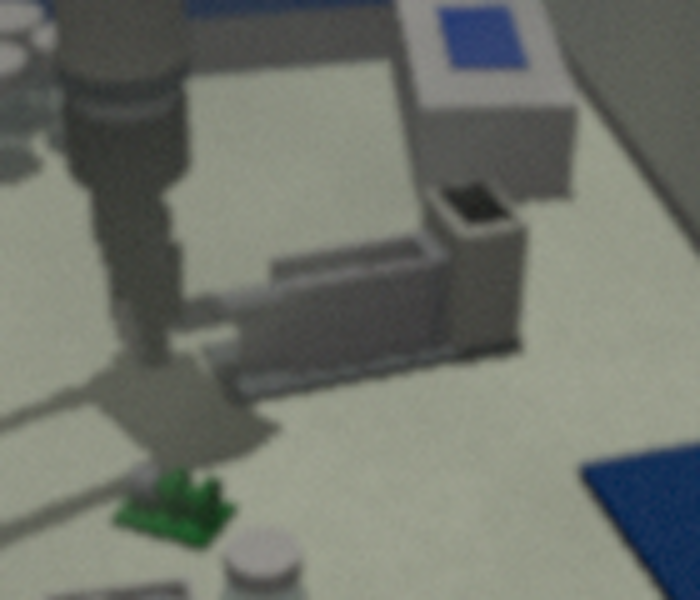

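Run:
```python
from h import *
import pickle
d=pickle.load(open("g4.pkl","rb"));w=d["wrist"]
P=unproj(w,np.array([[384,366],[384,438]])/1.5,.067,True); print(P)
u=np.array([.989,.1476]);o=np.array([.5216,.2707])
print((P[:,:2]-o)@u, (P[:,:2]-o)@[-.1476,.989])
```

```text
[[0.53467311 0.27153927 0.067     ]
 [0.50970825 0.2677199  0.067     ]]
[ 0.01305319 -0.0122008 ] [-0.00109955 -0.00119209]
```

The head runs from −12 to +13 mm about the grasp point and is centred between the pads. Gripping the tail gently.

{"op": "send_rows", "data": {"moves": [[[0, 0, 0, 0, 0, 0], [0, 0, 0, 0, 0, 0], [0, 0, 0, 0, 0, 0], [0, 0, 0, 0, 0, 0], [0, 0, 0, 0, 0, 0], [0, 0, 0, 0, 0, 0], [0, 0, 0, 0, 0, 0], [0, 0, 0, 0, 0, 0]]], "hand": 1, "newtons": 25}}

```text
time_s: 10.9
tool_pos: [0.5214, 0.2705, 0.0368]
tcp_rot: [0.0, 0.997, 0.075, 0.0]
ft_force: [1.3, -1.9, -1.4]
finger_gap: 0.0234
```

```bash
python3 look.py g5
```

```text
10.9 [0.52139286 0.270488   0.03681552] [5.82294257e-05 9.97204199e-01 7.47244714e-02 1.87458399e-04] 0.02341715768015627 [ 1.31368351 -1.85474834 -1.40415592]
```

View pics/g5w.png

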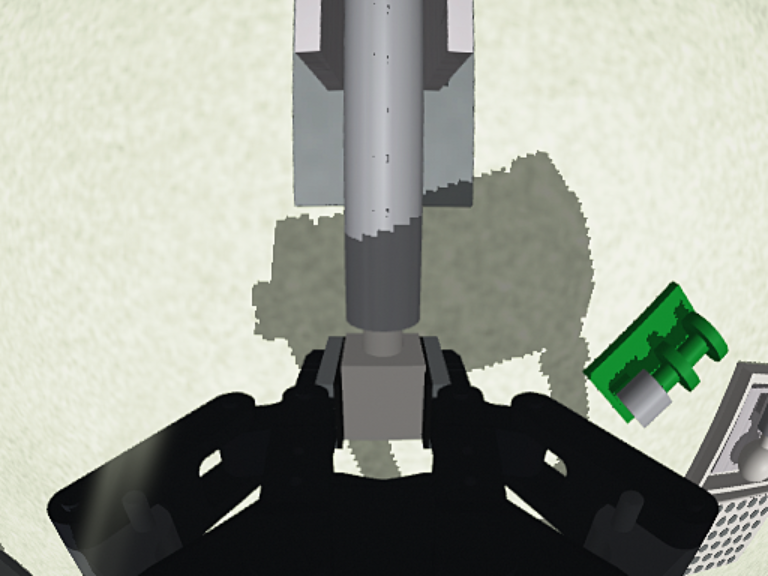

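{"op": "send_rows", "data": {"moves": [[[0.4, 0.06, 0, 0, 0, 0], [0.7, 0.1, 0, 0, 0, 0], [0.8, 0.12, 0, 0, 0, 0], [0.8, 0.12, 0, 0, 0, 0], [0.5, 0.08, 0, 0, 0, 0], [0.3, 0.04, 0, 0, 0, 0], [0, 0, 0, 0, 0, 0], [0, 0, 0, 0, 0, 0]]]}}

```text
time_s: 11.85
tool_pos: [0.557, 0.2758, 0.0369]
tcp_rot: [-0.0, 0.997, 0.075, 0.001]
ft_force: [1.9, -2.2, 0.2]
finger_gap: 0.0233
```

```bash
python3 look.py g6;  python3 - <<'E'
from station import ctrl
from h import *
import pickle
d=pickle.load(open("g6.pkl","rb"))
w=d["wrist"];cv2.imwrite("pics/g6wz.png",cv2.resize(w["frame"][:120,170:340,::-1],None,fx=4,fy=4,interpolation=cv2.INTER_CUBIC))
t=d["top"];cv2.imwrite("pics/g6tz.png",cv2.resize(t["frame"][90:200,80:180,::-1],None,fx=5,fy=5,interpolation=cv2.INTER_CUBIC))
E
```

```text
11.85 [0.55703898 0.27579134 0.03685185] [-5.44649111e-05  9.97205006e-01  7.47084236e-02  9.08361649e-04] 0.023340435939224826 [ 1.85631359 -2.21984594  0.21164061]
```

View pics/g6wz.png

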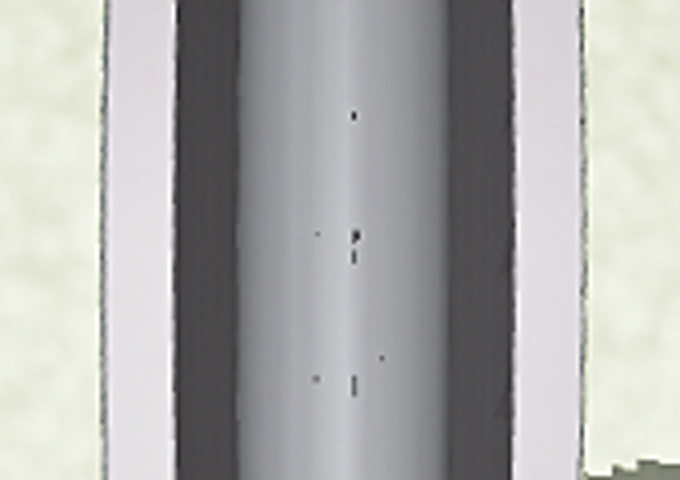

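View pics/g6tz.png

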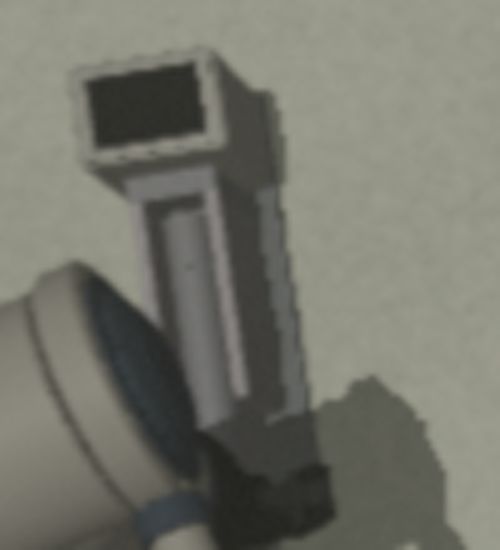

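View pics/g6s.png

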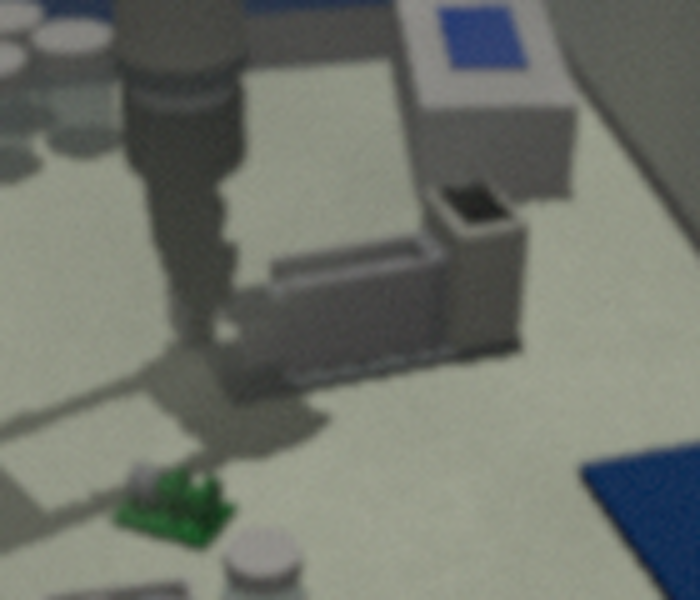

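The plunger is sliding straight. About 7–8 mm remain, so I'm creeping until the force shows contact.

{"op": "send_rows", "data": {"moves": [[[0.2, 0.03, 0, 0, 0, 0], [0.2, 0.03, 0, 0, 0, 0], [0.1, 0.015, 0, 0, 0, 0], [0, 0, 0, 0, 0, 0], [0, 0, 0, 0, 0, 0]]]}}

```text
time_s: 12.5
tool_pos: [0.5605, 0.2763, 0.0368]
tcp_rot: [0.0, 0.997, 0.075, -0.001]
ft_force: [-2.8, -3.6, 3.8]
finger_gap: 0.0236
```

{"op": "send_rows", "data": {"moves": [[[0.1, 0.015, 0, 0, 0, 0], [0, 0, 0, 0, 0, 0], [0, 0, 0, 0, 0, 0]]]}}

```text
time_s: 12.8
tool_pos: [0.5615, 0.2765, 0.0369]
tcp_rot: [0.0, 0.997, 0.075, -0.001]
ft_force: [-2.5, -4.3, 3.4]
finger_gap: 0.0233
```

{"op": "send_rows", "data": {"moves": [[[0.1, 0.015, 0, 0, 0, 0], [0, 0, 0, 0, 0, 0], [0, 0, 0, 0, 0, 0]]]}}

```text
time_s: 13.1
tool_pos: [0.5625, 0.2766, 0.0369]
tcp_rot: [0.0, 0.997, 0.075, -0.001]
ft_force: [-2.5, -2.8, 2.7]
finger_gap: 0.0236
```

Still only sliding friction (about 2.5 N), no contact yet.

{"op": "send_rows", "data": {"moves": [[[0.1, 0.015, 0, 0, 0, 0], [0, 0, 0, 0, 0, 0], [0, 0, 0, 0, 0, 0]]]}}

```text
time_s: 13.4
tool_pos: [0.5635, 0.2768, 0.0369]
tcp_rot: [0.0, 0.997, 0.075, -0.001]
ft_force: [-3.2, -3.5, 3.1]
finger_gap: 0.0239
```

{"op": "send_rows", "data": {"moves": [[[0.1, 0.015, 0, 0, 0, 0], [0, 0, 0, 0, 0, 0], [0, 0, 0, 0, 0, 0]]]}}

```text
time_s: 13.7
tool_pos: [0.5638, 0.2768, 0.0368]
tcp_rot: [0.0, 0.997, 0.075, -0.002]
ft_force: [-7.0, -4.8, 5.8]
finger_gap: 0.0236
```

{"op": "send_rows", "data": {"moves": [[[0.1, 0.015, 0, 0, 0, 0], [0, 0, 0, 0, 0, 0], [0, 0, 0, 0, 0, 0]]]}}

```text
time_s: 14.0
tool_pos: [0.5637, 0.2768, 0.0368]
tcp_rot: [0.001, 0.997, 0.075, -0.003]
ft_force: [-11.4, -5.9, 7.4]
finger_gap: 0.0238
```

Advance has stopped at 0.5638 while the force rises to 11 N, so the tip is on the stop. Easing off slightly and opening.

{"op": "send_rows", "data": {"moves": [[[-0.08, -0.01, 0, 0, 0, 0], [0, 0, 0, 0, 0, 0]]]}}

```text
time_s: 14.2
tool_pos: [0.5638, 0.2768, 0.0369]
tcp_rot: [0.0, 0.997, 0.075, -0.002]
ft_force: [-7.5, -4.9, 5.8]
finger_gap: 0.0236
```

{"op": "send_rows", "data": {"moves": [[[0, 0, 0, 0, 0, 0], [0, 0, 0, 0, 0, 0], [0, 0, 0, 0, 0, 0], [0, 0, 0, 0, 0, 0], [0, 0, 0, 0, 0, 0], [0, 0, 0, 0, 0, 0]]], "hand": 0.35}}

```text
time_s: 14.8
tool_pos: [0.5654, 0.2773, 0.0367]
tcp_rot: [-0.0, 0.997, 0.075, -0.0]
ft_force: [0.4, 0.1, -0.1]
finger_gap: 0.0553
```

{"op": "send_rows", "data": {"moves": [[[0, 0, 1, 0, 0, 0], [0, 0, 2, 0, 0, 0], [0, 0, 4, 0, 0, 0], [-1, 0, 4, 0, 0, 0], [-3, -1, 4, 0, 0, 0], [-3, -3, 2, 0, 0, 0], [-3, -3, 0, 0, 0, 0], [0, 0, 0, 0, 0, 0]]]}}

```text
time_s: 15.6
tool_pos: [0.4635, 0.2051, 0.2082]
tcp_rot: [0.0, 0.997, 0.074, 0.001]
ft_force: [1.6, 0.1, -0.3]
finger_gap: 0.0555
```

```bash
python3 look.py g7
python3 - <<'E'
from h import *
import pickle
d=pickle.load(open("g7.pkl","rb"))
cv2.imwrite("pics/g7top.png",d["top"]["frame"][:,:,::-1])
E
```

```text
15.6 [0.46354986 0.20511657 0.20821285] [5.28723292e-05 9.97247877e-01 7.41311407e-02 1.11455057e-03] 0.05550401704780556 [ 1.60989941  0.12996136 -0.29627799]
```

View pics/g7w.png

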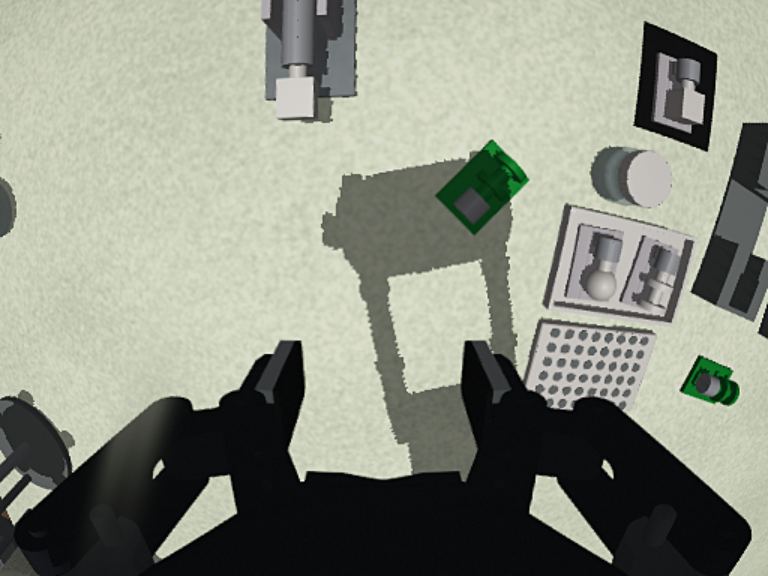

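View pics/g7t.png

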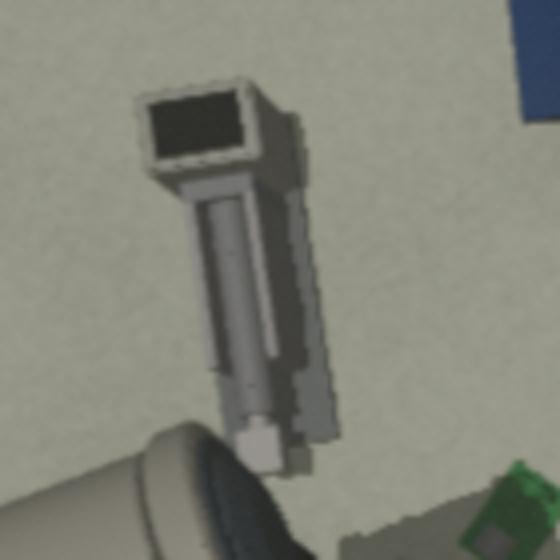

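View pics/g7s.png

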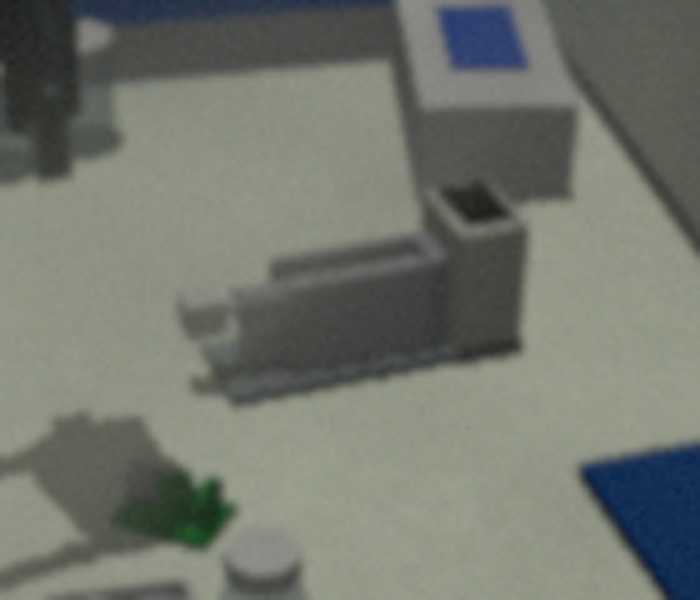

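View pics/g7top.png

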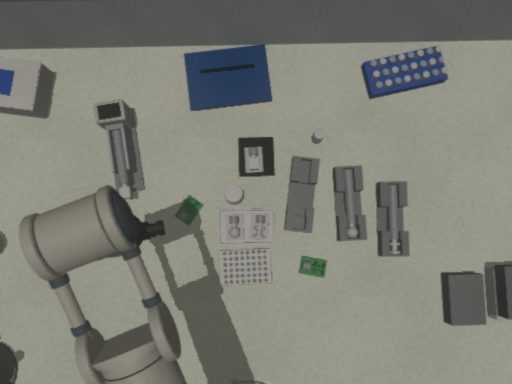

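The plunger lies in the groove and everything else is in place. One look from above at the tip against the stop.

{"op": "send_rows", "data": {"moves": [[[3, 1.5, 0, 0, 0, 0], [4, 2, 0, 0, 0, 0], [4, 2, 0, 0, 0, 0], [3, 2, 0, 0, 0, 0], [1, 0.2, 0, 0, 0, 0], [0, 0, 0, 0, 0, 0], [0, 0, 0, 0, 0, 0], [0, 0, 0, 0, 0, 0]]]}}

```text
time_s: 16.55
tool_pos: [0.6157, 0.2845, 0.2063]
tcp_rot: [-0.0, 0.997, 0.075, 0.0]
ft_force: [0.1, 0.2, 0.5]
finger_gap: 0.0552
```

```bash
python3 look.py g8
python3 - <<'E'
from h import *
import pickle
w=pickle.load(open("g8.pkl","rb"))["wrist"]
cv2.imwrite("pics/g8wz.png",cv2.resize(w["frame"][0:200,170:330,::-1],None,fx=3,fy=3,interpolation=cv2.INTER_CUBIC))
cv2.imwrite("pics/g8wzz.png",cv2.resize(w["frame"][0:100,200:300,::-1],None,fx=6,fy=6,interpolation=cv2.INTER_CUBIC))
E
```

```text
16.55 [0.61569214 0.2844513  0.20633503] [-6.13296827e-05  9.97189870e-01  7.49156063e-02  1.10812329e-04] 0.05523030116744591 [0.07623873 0.20239477 0.53661992]
```

View pics/g8wz.png

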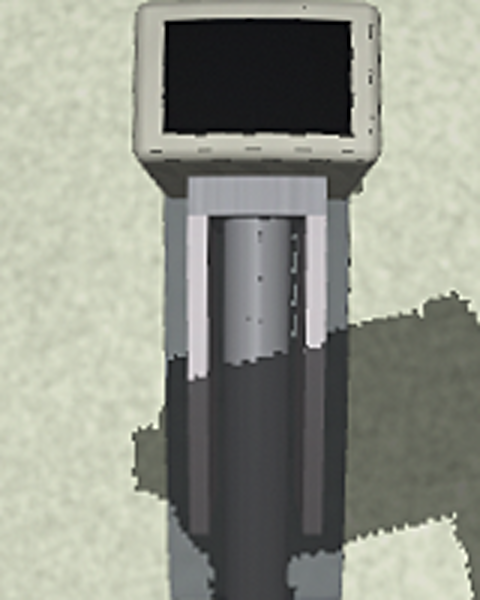

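View pics/g8wzz.png

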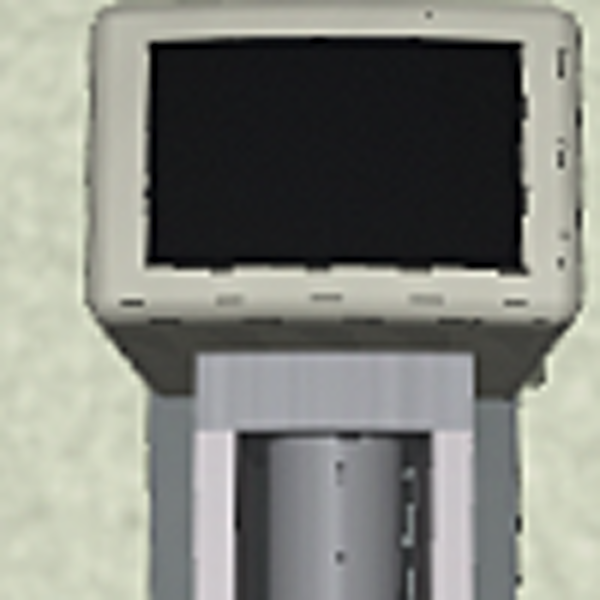

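Run:
```python
from h import *
import pickle
from station import workorder
w=pickle.load(open("g8.pkl","rb"))["wrist"]
s=unproj(w,(np.array([[336,431]])+.5)/6-.5+[200,0],.074,True)[0]; u=np.array([.989,.1476,0]);s[2]=.066
for g in (0,.0025,.005): print(g,(proj(w,s-u*g,True)-[200,0]+.5)*6-.5)
workorder.sign_off()
```

```text
0 [[335.87059677 436.48106485]]
0.0025 [[335.83487347 452.05757733]]
0.005 [[335.7989518  467.66083799]]
the job is handed in; nothing more can be done
```

The job is done and handed in at about 16.6 s of the allowed 48 s, but the sign-off reports no verdict. The sample on the mat had a block tail, so I used the block plunger.

- **Lay down:** I took it from its bin by the shaft, laid it in the V-groove with the tip about 44 mm short of the stop, and let go.
- **Slide:** I gripped it again by the white tail, with the grasp point within 1 mm of the tail's middle. I slid it until it stopped advancing and the force rose to about 11 N, then released it and moved clear.

**Last checks:**
- **Tip:** In the final wrist picture the tip edge is at about row 435. A tip touching the stop should appear at row 436, and one 2.5 mm short at row 452.
- **Alignment:** The plunger lies centred between the cheeks.
- **Other items:** In the last full top view, the other two plungers, the samples, jar, vial and well plate look where they began.
- **Gripper:** It is open, well above the gauge and touching nothing.

No check failed. The only disagreement was about 2 mm between the top and wrist cameras on where the stop is. That is within calibration, and I settled it by feeling for contact.

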